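# Clip the setting rod away and hold the sight bulb down in the sprung clamp ring

## Robot

A 6-joint arm with a two-finger parallel gripper is mounted at the origin on the work surface. World frame = base frame: x ahead of the robot, y to its left, z up, the work surface at z = 0. Lengths are in mm, angles in rad, forces in N, time in s.
With the tool pointing down it reaches from about 275 to 750 mm from the base axis. Payload 10.2 kg.
Tool frame: the origin (TCP) lies on the centre line of the jaws, within the pads' length; the fingertips stand 17 mm ahead of it and the grasp point (between the pads) lies 2 mm behind it; z points along the fingers, y is the line along which they close (so a half turn about z gives the same grasp; the last joint's range is limited). The gripper opens to 85 mm and grips with 20 to 120 N. Pads are 22 mm wide; open, the fingers measure 114 mm over their backs; the gripper's body (76 mm by 85 mm) begins 54 mm behind the grasp point. The pads swing forward as they close: fully open they stand 13 mm farther back than shut.
Start: joints at [1.06, 0.313, 1.498, -0, 1.331, -0.223], TCP at [149.031, 503.41, 248.294] pointing down, gripper open.
Joint ranges: [-2.94, 2.94], [-0.97, 2.17], [0.19, 2.56], [-1.23, 4.37], [0.02, 3.11], [-2.88, 2.88]. Speed limits (rad/s): [2.39, 2.39, 3.01, 3.14, 3.14, 3.14].

## Interface

Orientations are given as a unit quaternion [w, x, y, z].
In Python, from rig import ctrl gives the robot as it stands. The module is installed in compiled form; this text tells all that it offers.
- The arm moves only by the shell command python3 -m jog 'ROWS' [FORCE]. ROWS is JSON, a list of rows, each an object with "delta_pos": the shift along the world's x, y, z in mm, a list of three; "angular": the turn, a rotation vector about the world's x, y, z in rad, a list of three; "fingers": the opening, from 0 (shut) to 1 (fully open). In form: [{"delta_pos": [tx, ty, tz], "angular": [rx, ry, rz], "fingers": fingers}, ...]. A call has 1 to 10 rows; each row is the pose to reach, as a shift and turn from the pose commanded when the call began; what a row does not reach only later rows make up. A row lasts 1/8 s, in which the tool goes at most 62.5 mm and 10.7 degrees, less where a joint would pass 70% of its speed; a pose out of reach is approached as far as the arm can. A call with a gripper value outside its range is refused whole. The fingers move at their own pace and stop on an object; FORCE is the grip in N (left out, the last holds). Time passes only in rows, so rows that repeat a pose let the fingers close. It gives the time, the measured TCP pose, the force, the opening and the grip force at its end, in the units of the state.
- ctrl.sense(): the state, without advancing time (a new reading comes with each control period).
- ctrl.capture(name): name is "side" or "top" or "wrist"; returns a dict with "pixels" (384x512x3 uint8, blue, green, red), "fx", "fy", "cx", "cy" (pixels), "R" (3x3) and "t" (3): a world point X has camera coordinates R X + t. Camera axes: x right, y down, z forward; pixel columns grow to the right and rows downward; lengths in mm; the calibration is good to about 2 mm. The wrist camera is an equidistant fisheye: a pixel r from the principal point sees the ray r / f radians off the axis. A picture is of the moment at which its call begins. There is no depth.
- ctrl.finish_job(): hands the job in; it is judged then, once.
The state is a dict: "time_s": time; "joints": joint angles; "dq": joint speeds; "tau": joint torques, N m; "eef_pos": TCP position; "ee_rot": TCP orientation; "force": force on the tool from outside, world axes, zero at the start; "wrist_torque": the same for the moment, N m; "grip_width": opening from 0.0 (shut) to 1.0 (fully open); "grip_force": force on a finger pad.
Only numpy, scipy, OpenCV 4.12 (cv2) and the standard library are available. Lean on these libraries where they do the work, as an engineer would, in place of code of your own. Each camera call takes 0.05 s, during which the arm holds its last target. There are 200 camera calls.

## Task

The steel setting rod lies across the sprung nickel clamp ring: put it away by pushing it down past the red sprung jaws until it sits at the bottom of the fork clip on the ochre holder, jaws snapped shut over it, and let go of it. Then take the green sight bulb by its brass neck from the cork rest, seat it neck up in the clamp ring, and press it down until the ring is nearly at the bottom of its 16 mm spring travel. Finish while still holding the bulb pressed down; keep it upright throughout and leave the other things on the counter where they are.

Things in the scene. Friction and masses are not known exactly. Their poses are not given: they have to be found in the camera images.
- stand: Green-painted square base plate, 100 x 100 x 12 mm, fixed to the counter, carrying the nickel clamp ring on three sprung legs. Origin: centre of its underside, on the counter, directly under the ring's centre. z up.
- ring_top (a point): Centre of the clamp ring in the plane of its top face; it moves down with the ring, 75 mm above the counter when the spring is out. The flat nickel ring is 9 mm thick, inner diameter 50 mm, outer diameter 76 mm, open in the middle down to the base plate (63 mm below the ring top when out). It slides only vertically.
- ring (a joint): How far the clamp ring is pressed down, in m: 0 = spring out, 0.016 = down on its stop. The spring is preloaded: about 5 N start it moving, about 12 N bring it to the stop; the weight of rod or bulb alone does not move it. It springs back up when let go.
- rod: Loose steel setting rod, 124 mm long, about 150 g: dark square grip 16 x 16 mm, 64 mm long, in the middle, and on each side a bright round end, 12 mm diameter, 30 mm long. Origin: its centre. x along the rod, z up. Starts lying level across the middle of the clamp ring on its square grip (centre 8 mm above the ring top), turned at random. Either end may go either way in the clip.
- holder: Ochre plastic seal holder, fixed: base plate 150 (x) x 75 (y) x 10 mm. Origin: centre of its underside, on the counter. Two upright forks at x -42 and +42 mm (8 mm thick, 76 mm free between them) make one slot along the holder's x axis at y 0. On the -y side the prongs rise to z 62 mm, then flare outwards to z 71 mm; on the +y side they rise to z 45 mm and two red jaws stand there.
- clip (a point): Where the rod's centre lies when seated in the fork clip: holder x 0, y 0, z 40 mm, axes as the holder's. The slot is 15 mm wide with its floor 34 mm above the counter, open at the top. The seated rod lies along x, a round end on each fork's floor, its square grip in the free space between the forks.
- jaw (a joint): Angle in rad of the red sprung jaw on the holder: 0 = shut, positive = swung out to +y. One piece with two upright fingers at holder x -52 and +52 mm (8 mm wide), hinged low on the +y side (axis along x, y 10, z 16 mm). It springs shut.
- jaw_nose (a point): Middle between the two jaw noses, moving with the jaw. Shut, they reach over the slot to y -1 mm at z 48 to 51 mm, just above the seated rod; from there a steep ramp rises outwards to y 8 mm at z 68 mm. A rod pushed straight down on the ramps with about 4 to 6 N (its weight is not enough) swings the jaw to about 0.2 rad; past the noses it snaps shut and draws the rod down.
- rest: Fixed cork ring that carries the bulb at the start: 84 mm across, hole 48 mm, 24 mm high. Origin: centre of its underside, on the counter.
- bulb: Loose round sight bulb, about 220 g, weighted low so it stands upright in a ring: green glass ball 64 mm diameter, brass drain plug below (24 mm diameter), brass neck on top. Origin: centre of the plug's underside; z up through the neck. Ball centre 40 mm above the origin. In the clamp ring its origin is 20 mm below the ring's top face; in the cork rest about 5 mm above the counter.
- neck (a point): Middle of the bulb's brass neck, 87 mm above the bulb's origin. The neck is 26 mm in diameter and runs from 69 to 105 mm above the origin.
- plier: Bystander: loose rusted crimping plier lying on the counter, 170 mm long, 16 mm high, to the robot's right. Origin under its middle. Leave it alone.
- meter: Bystander: loose brass water meter with a blue top, 190 mm long, 85 mm high, at the back. Origin: centre of its underside. Leave it alone.
- seal_tin: Bystander: loose open tin cup, 80 mm across, 60 mm high, at the back. Origin: centre of its underside. Leave it alone.
- driver: Bystander: loose screwdriver with an orange handle lying on the counter to the robot's left. Leave it alone.
- grease_jar: Bystander: loose amber jar, 64 mm across, 75 mm high, at the back. Origin: centre of its underside. Leave it alone.
- seal_bin: Bystander: wooden bin 150 x 150 mm with a tin funnel set in it, 135 mm high, fixed at the back. Origin: centre of its underside. Besides, a copper pipe manifold (140 mm high) runs along the far edge, and a vise (100 mm high) and a blue bench press (250 mm) stand at the right and left edges, more than 0.5 m off the middle line.
Mind the look-alikes: they are no part of the job. What is shaped like the bulb but blue is not meant. Several things look just like the holder: the one meant starts farthest to the robot's right.

How it is judged (in metres and radians):
On the way, in this order (a step that is already met when the one before it is completed fails the run):
1. the rod sits at the bottom of the fork clip, jaws shut over it, released (z of rod in the frame of holder between 0.036 and 0.044 m and y of rod in the frame of holder between -0.004 and 0.004 m and x of rod in the frame of holder between -0.012 and 0.012 m and angle between the x axis of rod and the x axis of holder, either way round below 0.1 rad and value of joint jaw below 0.07 rad and contact force between the fingers and rod below 0.2 N), for 0.2 s.
2. the bulb, held, presses the clamp ring down through most of its travel (value of joint ring above 0.011 m and horizontal distance between bulb and ring_top below 0.006 m and angle between bulb's own z axis and vertical below 0.2 rad and z of bulb in the frame of ring_top between -0.026 and -0.012 m and contact force between bulb and stand above 5 N and contact force between the fingers and bulb above 1 N and contact force between each of the arm, the fingers and stand below 0.5 N), for 0.3 s.
At the end, for the whole second after the job is handed in: Ends holding. Rod in the clip (centre 40 +-4 mm up, 4 mm across, 12 mm along, 0.1 rad), jaw under 0.07 rad, fingers off it. Bulb in the ring (6 mm, upright 0.2 rad, origin 12-26 mm below ring top), pressing over 5 N, ring down over 11 mm, fingers on bulb, robot off ring and stand, bulb still (all of step 1 and all of step 2 and linear speed of bulb below 0.02 m/s); the arm keeps its last pose, push and grip.
It fails at once if a loose bystander (plier, meter, tin, screwdriver, jar) is pushed more than 30 mm from its place (distance of any of plier, meter, seal_tin, driver, grease_jar from where it was at the start of the episode above 0.03 m).
It fails at once if the bulb tips over (more than 0.7 rad from upright) (angle between bulb's own z axis and vertical above 0.7 rad).
It also fails if it takes over 64 s, if anything falls off the work surface, if the arm or the gripper's body presses on something with over 40 N, if the wrist force passes 120 N, or if a joint passes its speed limit or range.

## Working session

There is one attempt and no reset: what is moved stays moved. The work goes in short steps, Python scripts to look and compute and a shell command to move; the robot and the scene stay as the last step left them, time stands still between calls to the robot, and variables do not carry over. Pictures are saved under pics/ and viewed, at most 10 in all, crops included, and the job is handed in when it is done.

```bash
mkdir -p pics; cat > h.py <<'E'
import numpy as np, cv2
from rig import ctrl
def cap(n,save=None):
    c=ctrl.capture(n); c['R']=np.array(c['R']);c['t']=np.array(c['t']);c['n']=n
    if save: cv2.imwrite('pics/'+save+'.png',c['pixels'])
    return c
def ray(c,u,v):
    x=(u-c['cx'])/c['fx'];y=(v-c['cy'])/c['fy']
    if c['n']=='wrist':
        r=np.hypot(x,y); d=np.array([np.sin(r)*x/max(r,1e-9),np.sin(r)*y/max(r,1e-9),np.cos(r)])
    else: d=np.array([x,y,1.])
    return -c['R'].T@c['t'], c['R'].T@d
def onz(c,u,v,z):
    o,d=ray(c,u,v); return o+d*(z-o[2])/d[2]
def proj(c,X):
    p=c['R']@np.array(X,float)+c['t']
    if c['n']=='wrist':
        r=np.hypot(p[0],p[1]);th=np.arctan2(r,p[2]);k=th/max(r,1e-9);return c['cx']+c['fx']*p[0]*k,c['cy']+c['fy']*p[1]*k
    return c['cx']+c['fx']*p[0]/p[2],c['cy']+c['fy']*p[1]/p[2]
E
python3 - <<'E'
from h import *
np.set_printoptions(precision=3,suppress=True)
for n in ['top','side']:
    c=cap(n,n+'1'); print(n,c['fx'],c['cx'],c['cy'],-c['R'].T@c['t'],c['R'].tolist())
a=cv2.imread('pics/top1.png');cv2.imwrite('pics/top1b.png',cv2.resize(a,(800,600),interpolation=cv2.INTER_CUBIC))
a=cv2.imread('pics/side1.png');cv2.imwrite('pics/side1b.png',cv2.resize(a,(800,600),interpolation=cv2.INTER_CUBIC))
print(ctrl.sense())
E
```

```text
top 354.1561355788744 264.14431868001253 190.69686077584817 [ 414.488  -10.87  1194.194] [[-0.0036523401851878846, -0.9996526794390314, -0.02609944255222986], [-0.9947884440267902, 0.006291533205035723, -0.10176624312947787], [0.1018951031302767, 0.025591738907221946, -0.994465912365917]]
side 393.57516851778155 258.1406795876403 192.32696997515106 [278.309 965.12  737.723] [[-0.969745937963478, -0.24398582954652073, 0.00798315625744649], [-0.1382171230573536, 0.5218146313839866, -0.8417870974108255], [0.20121839552357787, -0.8174230272350359, -0.5397506385812126]]
{'time_s': 0.1, 'joints': array([ 1.06 ,  0.313,  1.498, -0.   ,  1.331, -0.223]), 'dq': array([-0.   , -0.002, -0.004,  0.   ,  0.   ,  0.001]), 'tau': array([  0.003, -41.29 , -26.014,  -0.   ,   0.003,   0.   ]), 'eef_pos': array([148.936, 503.214, 247.788]), 'ee_rot': array([-0.   ,  0.143,  0.99 , -0.001]), 'force': array([0.426, 0.657, 0.156]), 'wrist_torque': array([-0.025, -0.05 , -0.011]), 'grip_force': 0.0, 'grip_width': 1.0035165264742605}
```

View pics/top1b.png

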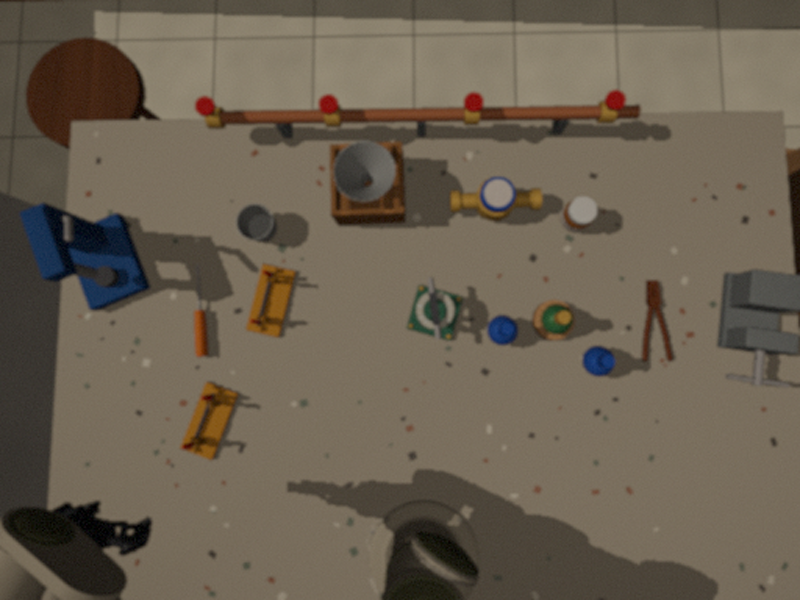

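View pics/side1b.png

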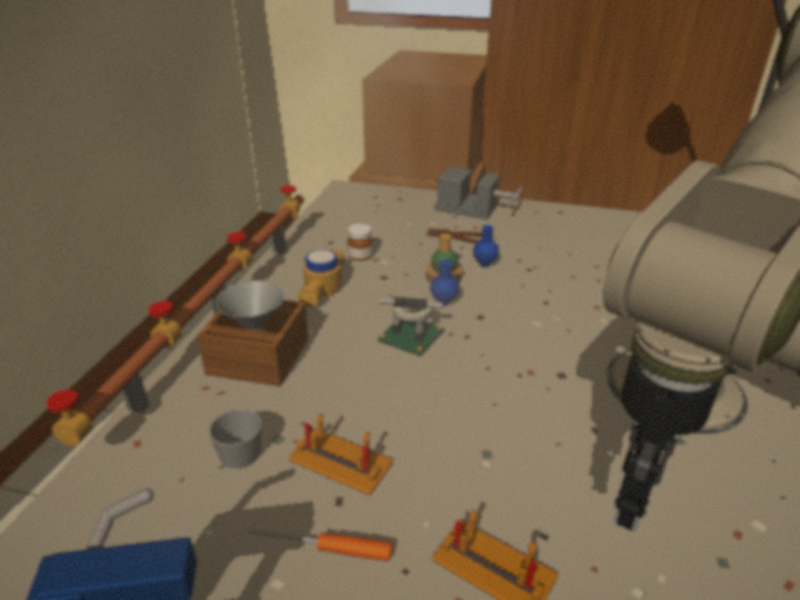

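The top view shows the stand at about (436,311), with the rod across it. The green bulb is at (555,320), with blue look-alikes at (503,330) and (598,361). The right-most holder is at (272,300) and the other one is at (210,420). Next I'll measure by colour.

```bash
cat > m1.py <<'E'
from h import *
np.set_printoptions(precision=3,suppress=True)
c=cap('top'); im=c['pixels']; hsv=cv2.cvtColor(im,cv2.COLOR_BGR2HSV)
def comps(lo,hi,box,z,name,minA=15):
    m=cv2.inRange(hsv,lo,hi); k=np.zeros_like(m);x0,y0,x1,y1=box;k[y0:y1,x0:x1]=m[y0:y1,x0:x1]
    for ct in cv2.findContours(k,cv2.RETR_EXTERNAL,cv2.CHAIN_APPROX_NONE)[0]:
        if cv2.contourArea(ct)<minA: continue
        r=cv2.minAreaRect(ct); P=np.array([onz(c,u,v,z)[:2] for u,v in cv2.boxPoints(r)])
        e=[P[1]-P[0],P[2]-P[1]]
        print(name,np.array(r[0]),'ctr',P.mean(0),'sides',[np.linalg.norm(q) for q in e],'ang',[np.degrees(np.arctan2(q[1],q[0])) for q in e])
comps((12,140,90),(28,255,255),(150,160,200,225),10,'holder')
comps((12,140,90),(28,255,255),(110,235,160,300),10,'holder2')
comps((45,60,20),(85,255,255),(250,170,305,225),12,'stand')
comps((45,80,20),(85,255,255),(335,180,380,225),45,'ball')
comps((18,120,120),(35,255,255),(335,180,380,225),110,'neck')
a=cv2.resize(im[165:221,155:195],None,fx=10,fy=10,interpolation=cv2.INTER_CUBIC)
b=cv2.resize(im[172:228,255:295],None,fx=10,fy=10,interpolation=cv2.INTER_CUBIC)
cv2.imwrite('pics/c1.png',np.hstack([a,b]))
E
python3 m1.py
```

```text
holder [172.882 191.971] ctr [533.873 328.507] sides [np.float64(147.75226850906566), np.float64(74.49396441599475)] ang [np.float64(-12.684470531800844), np.float64(-104.44262141373316)]
holder2 [128.55 286.85] ctr [219.365 468.919] sides [np.float64(28.451371653127282), np.float64(60.651482839733895)] ang [np.float64(-17.012500691645126), np.float64(-107.69965169885891)]
holder2 [138.062 268.836] ctr [277.944 439.071] sides [np.float64(80.05024168739456), np.float64(46.759621296741386)] ang [np.float64(-19.306149012977418), np.float64(-109.98632332662196)]
holder2 [145.5 252.5] ctr [331.331 415.836] sides [np.float64(21.90870203303618), np.float64(34.90796001294236)] ang [np.float64(-25.597158782599543), np.float64(-115.85853974089584)]
holder2 [128. 266.] ctr [287.466 473.029] sides [np.float64(143.37230412019915), np.float64(31.618822043218735)] ang [np.float64(-20.490387425364023), np.float64(-111.26737855835445)]
stand [287.805 209.92 ] ctr [470.748 -59.093] sides [np.float64(46.51669429695814), np.float64(20.635550772609818)] ang [np.float64(-49.178449240681445), np.float64(-1
[... 419 characters left out ...]
.269 -41.291] sides [np.float64(12.459522682141417), np.float64(34.11390168100649)] ang [np.float64(-83.19127172991725), np.float64(-173.441844613665)]
stand [292.1 194.3] ctr [522.945 -73.967] sides [np.float64(14.850568814557166), np.float64(42.41010738668771)] ang [np.float64(-71.83557175912502), np.float64(-162.3412074908873)]
ball [354.774 204.628] ctr [ 485.249 -273.784] sides [np.float64(48.78255051884853), np.float64(55.875748054488206)] ang [np.float64(-70.33033338000628), np.float64(-161.8244547674142)]
neck [360.5 202.5] ctr [ 487.588 -276.453] sides [np.float64(21.37419334248817), np.float64(21.20133773931402)] ang [np.float64(-1.7284371413579804), np.float64(-90.32702062938583)]
```

View pics/c1.png

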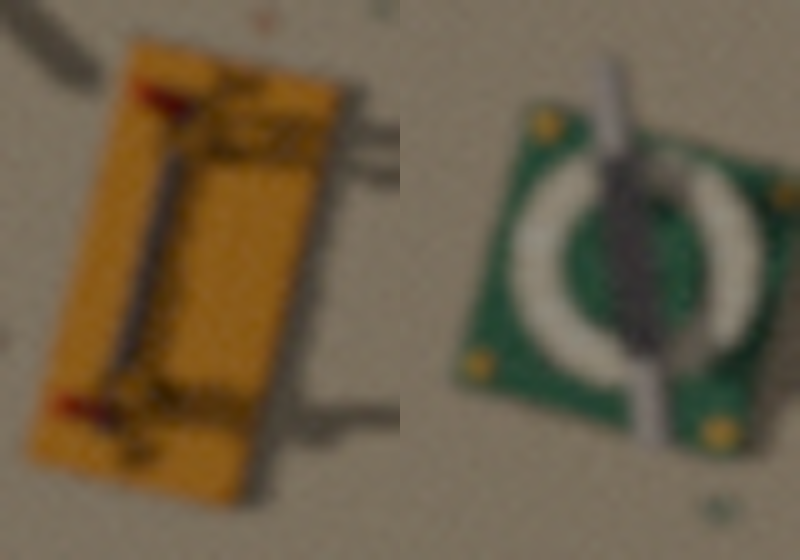

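The crop shows the red jaws on the holder's left side, so holder +y is close to world +y. The rod's ends are at about (275.3,178) and (280.5,216), and the stand bolts are visible. I'll compute coordinates from these and check them against the side view.

```bash
cat > m2.py <<'E'
from h import *
np.set_printoptions(precision=1,suppress=True)
c=cap('top');s=cap('side')
e1=onz(c,275.3,177.6,81);e2=onz(c,280.5,216.4,81)
print('rod',e1,e2,(e1+e2)/2,np.linalg.norm(e1-e2),np.degrees(np.arctan2(*(e1-e2)[[1,0]])))
B=np.array([onz(c,255+(u-400)/10,172+v/10,14) for u,v in [(545,122),(790,195),(480,362),(720,432)]]);print('stand',B.mean(0),B)
for X in [(e1+e2)/2,[534,328,40],[484,-273,92]]: print(proj(s,X), proj(c,X))
# ring mask (bright, low sat)
hsv=cv2.cvtColor(c['pixels'],cv2.COLOR_BGR2HSV)
m=cv2.inRange(hsv[172:228,255:295],(0,0,125),(180,70,255)); n,l,st,ce=cv2.connectedComponentsWithStats(m)
pts=np.argwhere((l>0)&np.isin(l,[i for i in range(1,n) if st[i,4]>30])).astype(np.float32)[:,::-1]
(u,v),r=cv2.minEnclosingCircle(pts);print('ring',u+255,v+172,r,onz(c,u+255,v+172,75))
# neck by two views: brass in side
hs=cv2.cvtColor(s['pixels'],cv2.COLOR_BGR2HSV);m=cv2.inRange(hs[145:175,270:300],(15,100,60),(35,255,255));p=np.argwhere(m>0);print('neck side',p[:,1].mean()+270,p[:,0].min()+145,p[:,0].max()+145)
E
python3 m2.py
```

```text
rod [570.1 -17.8  81. ] [447.3 -33.2  81. ] [508.7 -25.5  81. ] 123.76765524788884 7.168760085391764
stand [504.8 -27.9  14. ] [[557.2   1.4  14. ]
 [532.1 -80.3  14. ]
 [476.8  23.5  14. ]
 [453.1 -56.1  14. ]]
(np.float64(262.38899021670125), np.float64(193.65225831364225)) (np.float64(277.88496723771016), np.float64(196.88783246599095))
(np.float64(217.4589891590882), np.float64(283.38893985709865)) (np.float64(170.4835967807103), np.float64(190.90938048092744))
(np.float64(285.5006531076592), np.float64(155.56927051351255)) (np.float64(357.9916349362915), np.float64(204.05848141122277))
ring 278.0 198.0 11.401854515075684 [505.6 -25.9  75. ]
neck side 283.67910447761193 149 174
```

```bash
python3 -m jog '[{"delta_pos":[100,-100,0],"angular":[0,0,0.1],"fingers":1},{"delta_pos":[200,-250,0],"angular":[0,0,0.3],"fingers":1},{"delta_pos":[358,-529,-58],"angular":[0,0,0.412],"fingers":1},{"delta_pos":[358,-529,-58],"angular":[0,0,0.412],"fingers":1},{"delta_pos":[358,-529,-58],"angular":[0,0,0.412],"fingers":1},{"delta_pos":[358,-529,-58],"angular":[0,0,0.412],"fingers":1},{"delta_pos":[358,-529,-58],"angular":[0,0,0.412],"fingers":1},{"delta_pos":[358,-529,-58],"angular":[0,0,0.412],"fingers":1},{"delta_pos":[358,-529,-58],"angular":[0,0,0.412],"fingers":0.7},{"delta_pos":[358,-529,-58],"angular":[0,0,0.412],"fingers":0.7}]' 60
python3 -m jog '[{"delta_pos":[0,0,0],"angular":[0,0,0],"fingers":0.7},{"delta_pos":[0,0,0],"angular":[0,0,0],"fingers":0.7},{"delta_pos":[0,0,0],"angular":[0,0,0],"fingers":0.7},{"delta_pos":[0,0,0],"angular":[0,0,0],"fingers":0.7}]'
python3 - <<'E'
from h import *
c=cap('wrist','w1'); print(c['fx'],c['cx'],c['cy'],-c['R'].T@c['t'],c['R'].round(2).tolist(),proj(c,[507,-26,81]))
cv2.imwrite('pics/w1b.png',cv2.resize(c['pixels'],(800,600)))
E
```

```text
time_s: 1.5
eef_pos: [492.4, -3.2, 193.3]
ee_rot: [0.0, -0.062, 0.998, 0.0]
force: [1.2, 0.6, 0.2]
grip_width: 0.696
grip_force: 0.0
time_s: 2.0
eef_pos: [491.3, -0.4, 193.8]
ee_rot: [0.0, -0.063, 0.998, -0.0]
force: [0.6, 0.1, 0.1]
grip_width: 0.699
grip_force: 0.0
297.3186396354542 255.3599465372551 192.22360154515147 [412.75611072 -10.12653324 318.07166027] [[-0.13, 0.99, -0.0], [0.94, 0.12, 0.31], [0.3, 0.04, -0.95]] (np.float64(223.52015892885458), np.float64(208.81825720460438))
```

View pics/w1b.png

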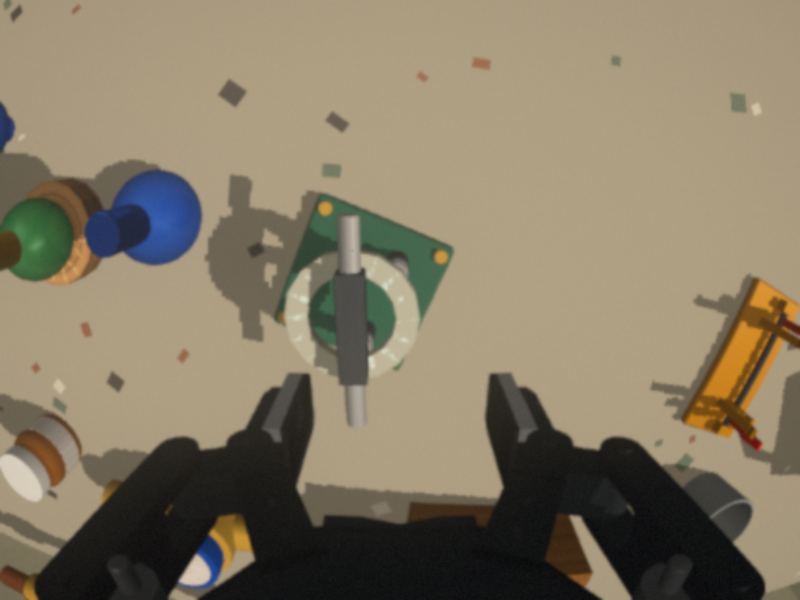

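The wrist view shows the rod's grip centred at about (351,328) and its ends at (348,215) and (357,425), close to the prediction. I'll refine this with masks.

```bash
cat > m3.py <<'E'
from h import *
np.set_printoptions(precision=2,suppress=True)
c=cap('wrist'); s=ctrl.sense(); print(s['eef_pos'],s['ee_rot'])
hsv=cv2.cvtColor(c['pixels'],cv2.COLOR_BGR2HSV)
m=cv2.inRange(hsv[160:260,195:255],(0,0,0),(180,80,85))
n,l,st,ce=cv2.connectedComponentsWithStats(m);i=1+np.argmax(st[1:,4]);print(st[i])
ct=cv2.findContours((l==i).astype(np.uint8),cv2.RETR_EXTERNAL,cv2.CHAIN_APPROX_NONE)[0][0]
P=np.array([onz(c,u,v,91)[:2] for u,v in cv2.boxPoints(cv2.minAreaRect(ct))+[195,160]])
e=[P[1]-P[0],P[2]-P[1]];print('grip',P.mean(0),[np.linalg.norm(q) for q in e],[np.degrees(np.arctan2(q[1],q[0])) for q in e])
a=onz(c,222.7,137.6,83);b=onz(c,228.5,272.,83);print('ends',(a+b)/2,np.linalg.norm(a-b),np.degrees(np.arctan2(*(b-a)[[1,0]])))
B=np.array([onz(c,u*.64,v*.64,14) for u,v in [(325,209),(441,257)]]);print('bolts',B)
E
python3 m3.py
```

```text
[491.44  -0.67 193.74] [ 0.   -0.06  1.   -0.  ]
[   3   12   43   74 1765]
grip [505.09 -28.79] [np.float64(32.63231932405772), np.float64(64.2273676265266)] [np.float64(107.93881867002408), np.float64(16.508071904441653)]
ends [507.65 -24.33  83.  ] 124.24521337000147 7.549699341249913
bolts [[453.5  -54.66  14.  ]
 [476.38  25.87  14.  ]]
```

```bash
python3 -m jog '[{"delta_pos":[16,-24.5,-30],"angular":[0,0,0.005],"fingers":0.6},{"delta_pos":[16,-24.5,-60],"angular":[0,0,0.005],"fingers":0.6},{"delta_pos":[16,-24.5,-85],"angular":[0,0,0.005],"fingers":0.6},{"delta_pos":[16,-24.5,-98.5],"angular":[0,0,0.005],"fingers":0.6},{"delta_pos":[16,-24.5,-98.5],"angular":[0,0,0.005],"fingers":0.6},{"delta_pos":[16,-24.5,-98.5],"angular":[0,0,0.005],"fingers":0.1},{"delta_pos":[16,-24.5,-98.5],"angular":[0,0,0.005],"fingers":0.1},{"delta_pos":[16,-24.5,-98.5],"angular":[0,0,0.005],"fingers":0.1},{"delta_pos":[16,-24.5,-98.5],"angular":[0,0,0.005],"fingers":0.1}]' 60
python3 - <<'E'
from h import *
c=cap('wrist','w2')
cv2.imwrite('pics/w2b.png',cv2.resize(c['pixels'],(800,600)))
E
```

```text
time_s: 3.22
eef_pos: [508.0, -25.8, 95.6]
ee_rot: [0.001, -0.065, 0.998, -0.0]
force: [0.1, 0.8, 3.5]
grip_width: 0.164
grip_force: 62.0
```

View pics/w2b.png

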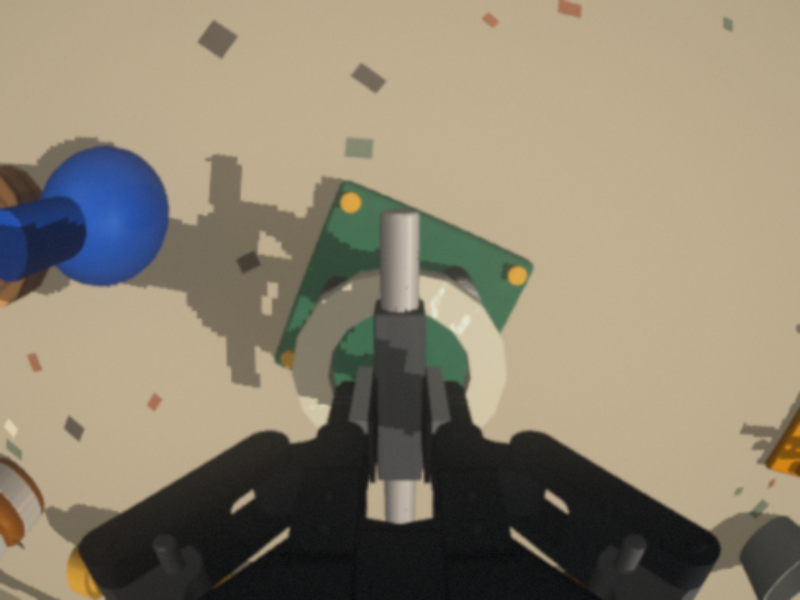

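The rod is gripped at its middle; its front end shows at (400,212). I'll lift it and carry it above the holder.

```bash
python3 -m jog '[{"delta_pos":[0,0,15],"angular":[0,0,0],"fingers":0.1},{"delta_pos":[0,0,45],"angular":[0,0,0],"fingers":0.1},{"delta_pos":[0,0,85],"angular":[0,0,0],"fingers":0.1},{"delta_pos":[5,40,100],"angular":[0,0,-0.08],"fingers":0.1},{"delta_pos":[10,100,100],"angular":[0,0,-0.2],"fingers":0.1},{"delta_pos":[15,160,100],"angular":[0,0,-0.357],"fingers":0.1},{"delta_pos":[20,220,100],"angular":[0,0,-0.357],"fingers":0.1},{"delta_pos":[22,280,100],"angular":[0,0,-0.357],"fingers":0.1},{"delta_pos":[26,330,100],"angular":[0,0,-0.357],"fingers":0.1},{"delta_pos":[26,354,100],"angular":[0,0,-0.357],"fingers":0.1}]' 60
python3 -m jog '[{"delta_pos":[0,0,0],"angular":[0,0,0],"fingers":0.1},{"delta_pos":[0,0,0],"angular":[0,0,0],"fingers":0.1},{"delta_pos":[0,0,0],"angular":[0,0,0],"fingers":0.1}]'
python3 - <<'E'
from h import *
c=cap('wrist','w3')
cv2.imwrite('pics/w3b.png',cv2.resize(c['pixels'],(800,600)))
s=ctrl.sense(); print(s['eef_pos'],s['ee_rot'])
x,y,z=s['eef_pos']
a=np.radians(-13)
for L in (-42,0,42): print(proj(c,[534+L*np.cos(a),328.5+L*np.sin(a),34]))
E
```

```text
time_s: 4.53
eef_pos: [532.8, 330.6, 195.1]
ee_rot: [-0.0, 0.113, 0.994, -0.0]
force: [0.0, -1.1, -2.1]
grip_width: 0.168
grip_force: 61.3
time_s: 4.9
eef_pos: [533.8, 327.3, 195.3]
ee_rot: [-0.0, 0.114, 0.993, -0.0]
force: [0.3, 1.1, -2.0]
grip_width: 0.166
grip_force: 61.3
[533.78103143 327.34138088 195.26479754] [ 1.51995710e-05  1.14271269e-01  9.93449583e-01 -6.05496694e-05]
(np.float64(256.87474143654373), np.float64(137.83007599836154))
(np.float64(256.9256037784276), np.float64(179.7582737846157))
(np.float64(256.9540635755882), np.float64(218.66525991852131))
```

View pics/w3b.png

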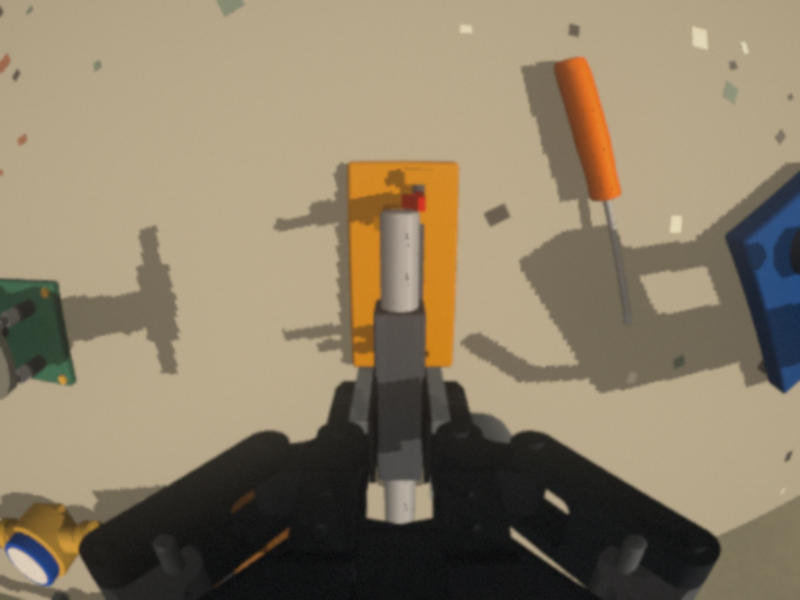

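The holder plate has its visible corners at (350,163), (457,163), (355,365) and (452,365). The rod lies along it, with its end at (400,210). I'll work out the residual offset.

```bash
cat > m4.py <<'E'
from h import *
np.set_printoptions(precision=2,suppress=True)
c=cap('wrist'); s=ctrl.sense(); p=s['eef_pos'];q=s['ee_rot'];cl=np.degrees(np.arctan2(q[2]**2-q[1]**2,2*q[1]*q[2]));print(p,'rodang',cl-90)
hsv=cv2.cvtColor(c['pixels'],cv2.COLOR_BGR2HSV); m=cv2.inRange(hsv,(8,150,60),(28,255,255))
L=[];R=[]
for v in range(112,215,3):
    xs=np.where(m[v,200:320]>0)[0]+200
    if len(xs)>5: L.append(onz(c,xs.min()-.5,v,10)[:2]);R.append(onz(c,xs.max()+.5,v,10)[:2])
def line(P):
    vx,vy,x,y=cv2.fitLine(np.array(P,np.float32),cv2.DIST_HUBER,0,.01,.01).ravel(); 
    if vx<0: vx,vy=-vx,-vy
    return np.array([vx,vy]),np.array([x,y])
l=line(L);r=line(R);print('L',l,np.degrees(np.arctan2(l[0][1],l[0][0])),'R',r,np.degrees(np.arctan2(r[0][1],r[0][0])))
d=(l[0]+r[0]);d/=np.linalg.norm(d);n=np.array([-d[1],d[0]])
print('holder ang',np.degrees(np.arctan2(d[1],d[0])),'width',(r[1]-l[1])@n)
mid=((l[1]+r[1])/2)@n; print('TCP off across (holder y)',p[:2]@n-mid)
# near end of plate
col=m[:200,230:290].any(1); v0=np.where(m[60:200,228:286].sum(1)>255*30)[0].min()+60
e=onz(c,258,v0-.5,10)[:2]; ctr=e+d*75; print('v0',v0,'TCP along (holder x)',(p[:2]-ctr)@d)
t=p[:2]
z=p[2]-12.6
f=onz(c,400/1.5625,210/1.5625,z+2)[:2];print('rod end rel TCP along,across',(f-t)@d,(f-t)@n)
E
python3 m4.py
```

```text
[533.78 327.47 195.21] rodang -13.117122206956765
L (array([ 0.97, -0.23], dtype=float32), array([514.87, 296.  ], dtype=float32)) -13.223995 R (array([ 0.97, -0.23], dtype=float32), array([531.44, 367.23], dtype=float32)) -13.240903
holder ang -13.23245 width 73.13972
TCP off across (holder y) -1.6064883529849112
v0 104 TCP along (holder x) -0.12721902410363095
rod end rel TCP along,across -63.17976734421706 -0.05066171537203492
```

```bash
python3 -m jog '[{"delta_pos":[0.3,1.4,-40],"angular":[0,0,-0.002],"fingers":0.1},{"delta_pos":[0.3,1.4,-80],"angular":[0,0,-0.002],"fingers":0.1},{"delta_pos":[0.3,1.4,-103],"angular":[0,0,-0.002],"fingers":0.1},{"delta_pos":[0.3,1.4,-112],"angular":[0,0,-0.002],"fingers":0.1},{"delta_pos":[0.3,1.4,-112],"angular":[0,0,-0.002],"fingers":0.1}]' 60
python3 - <<'E'
from h import *
c=cap('wrist','w4')
cv2.imwrite('pics/w4b.png',cv2.resize(c['pixels'],(800,600)))
E
```

```text
time_s: 5.62
eef_pos: [534.1, 329.5, 83.3]
ee_rot: [0.0, 0.115, 0.993, -0.0]
force: [1.1, -0.7, -1.4]
grip_width: 0.164
grip_force: 61.3
```

View pics/w4b.png

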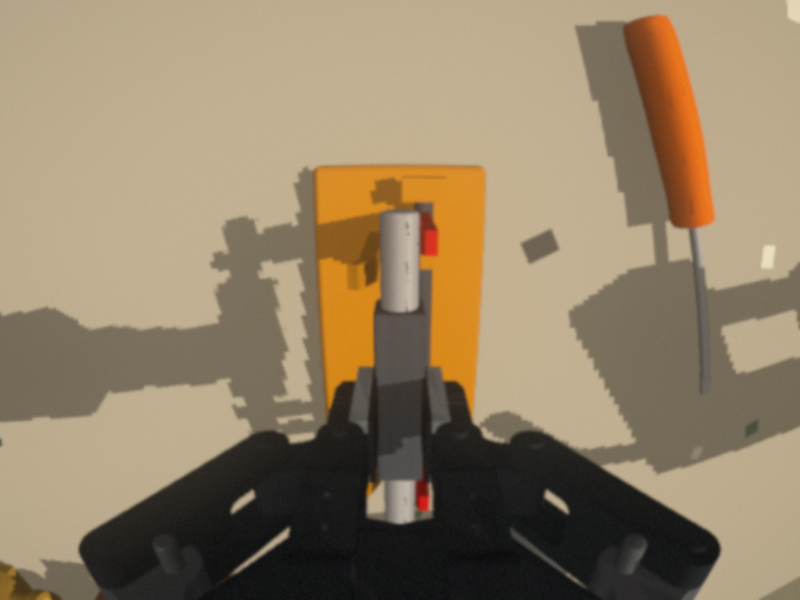

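The rod now lies between the flared prongs on the left and the red jaws on the right, at about (425,235). The plate edges at 315 and 485 centre on the rod at 400. I'll push it down.

```bash
python3 -m jog '[{"delta_pos":[0,0,-6],"angular":[0,0,0],"fingers":0.1},{"delta_pos":[0,0,-12],"angular":[0,0,0],"fingers":0.1},{"delta_pos":[0,0,-18],"angular":[0,0,0],"fingers":0.1},{"delta_pos":[0,0,-24],"angular":[0,0,0],"fingers":0.1},{"delta_pos":[0,0,-28],"angular":[0,0,0],"fingers":0.1},{"delta_pos":[0,0,-31],"angular":[0,0,0],"fingers":0.1},{"delta_pos":[0,0,-31],"angular":[0,0,0],"fingers":0.1}]' 80
```

```text
time_s: 6.55
eef_pos: [533.6, 329.9, 53.0]
ee_rot: [-0.0, 0.114, 0.993, -0.0]
force: [-5.8, -4.0, 8.9]
grip_width: 0.16
grip_force: 84.9
```

```bash
python3 -m jog '[{"delta_pos":[0,0,-0.5],"angular":[0,0,0],"fingers":0.1},{"delta_pos":[0,0,-0.5],"angular":[0,0,0],"fingers":0.45},{"delta_pos":[0,0,-0.5],"angular":[0,0,0],"fingers":0.45},{"delta_pos":[0,0,10],"angular":[0,0,0],"fingers":0.45},{"delta_pos":[0,0,50],"angular":[0,0,0],"fingers":0.45},{"delta_pos":[-10,0,100],"angular":[0,0,0],"fingers":0.45},{"delta_pos":[-70,0,120],"angular":[0,0,0],"fingers":0.8},{"delta_pos":[-70,0,120],"angular":[0,0,0],"fingers":0.8},{"delta_pos":[-70,0,120],"angular":[0,0,0],"fingers":0.8}]'
python3 - <<'E'
from h import *
c=cap('wrist','w5')
u,v=map(int,proj(c,[534,329,40]));print(u,v)
w=c['pixels'][max(0,v-100):v+100,max(0,u-130):u+130]
cv2.imwrite('pics/w5b.png',cv2.resize(w,None,fx=3,fy=3))
E
```

```text
time_s: 7.68
eef_pos: [464.3, 329.8, 172.6]
ee_rot: [0.001, 0.115, 0.993, 0.0]
force: [-0.5, 0.4, 0.3]
grip_width: 0.801
grip_force: 0.0
270 253
```

View pics/w5b.png

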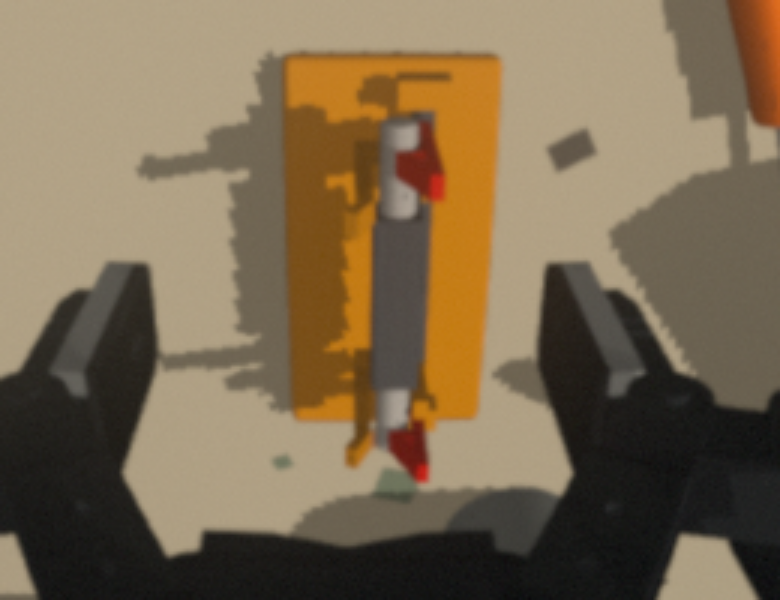

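The rod is seated along the slot, with both red jaw noses lying over its ends at about (410,170) and (405,450) in the crop. Next is the bulb. I'll move near it and measure the neck numerically.

```bash
python3 -m jog '[{"delta_pos":[-9,-50,20],"angular":[0,0,0],"fingers":0.7},{"delta_pos":[-9,-110,40],"angular":[0,0,0],"fingers":0.7},{"delta_pos":[-9,-170,40],"angular":[0,0,0],"fingers":0.7},{"delta_pos":[-9,-230,40],"angular":[0,0,0],"fingers":0.7},{"delta_pos":[-9,-290,40],"angular":[0,0,0],"fingers":0.7},{"delta_pos":[-9,-350,40],"angular":[0,0,0],"fingers":0.7},{"delta_pos":[-9,-410,40],"angular":[0,0,0],"fingers":0.7},{"delta_pos":[-9,-470,40],"angular":[0,0,0],"fingers":0.7},{"delta_pos":[-9,-530,40],"angular":[0,0,0],"fingers":0.7},{"delta_pos":[-9,-580,40],"angular":[0,0,0],"fingers":0.7}]' 60
python3 -m jog '[{"delta_pos":[0,-25,0],"angular":[0,0,0],"fingers":0.7},{"delta_pos":[0,-25,0],"angular":[0,0,0],"fingers":0.7},{"delta_pos":[0,-25,0],"angular":[0,0,0],"fingers":0.7}]'
cat > m5.py <<'E'
from h import *
np.set_printoptions(precision=2,suppress=True)
c=cap('wrist','w6'); s=ctrl.sense(); p=s['eef_pos'];print(p)
hsv=cv2.cvtColor(c['pixels'],cv2.COLOR_BGR2HSV)
for n,lo,hi,zz in [('green',(45,80,20),(90,255,255),45),('brass',(15,110,60),(35,255,255),100)]:
    m=cv2.inRange(hsv,lo,hi); k,l,st,ce=cv2.connectedComponentsWithStats(m)
    for i in range(1,k):
        if st[i,4]>150: print(n,st[i],ce[i],onz(c,*ce[i],zz))
print('expected neck top,base,ball',proj(c,[486,-275,110]),proj(c,[486,-275,74]),proj(c,[486,-275,45]))
cv2.imwrite('pics/w6b.png',cv2.resize(c['pixels'],(800,600)))
E
python3 m5.py
```

```text
time_s: 8.98
eef_pos: [454.8, -253.5, 211.5]
ee_rot: [-0.0, 0.116, 0.993, 0.0]
force: [0.7, -0.2, -0.2]
grip_width: 0.702
grip_force: 0.0
time_s: 9.35
eef_pos: [455.0, -274.9, 211.7]
ee_rot: [-0.0, 0.115, 0.993, 0.0]
force: [0.0, 0.2, 0.4]
grip_width: 0.696
grip_force: 0.0
[ 455.06 -274.6   211.86]
green [424 128  53  21 642] [447.75 138.72] [456.81 -50.5   45.  ]
green [436 154  24  14 193] [447.31 159.32] [480.88 -52.99  45.  ]
green [ 231  179   58   52 1845] [259.81 201.04] [ 479.63 -276.09   45.  ]
green [422 194  31   8 165] [438.81 198.21] [526.29 -67.35  45.  ]
brass [ 223  161   75   65 1569] [259.24 182.65] [ 444.61 -269.33  100.  ]
brass [ 246  206   31   42 1028] [260.62 226.72] [ 483.73 -277.08  100.  ]
brass [480 263  31  39 199] [494.8  283.94] [645.38   0.93 100.  ]
brass [   0  324   44   60 1394] [ 15.43 351.8 ] [ 635.9  -734.87  100.  ]
brass [349 329  27  35 432] [360.55 341.87] [ 660.35 -195.98  100.  ]
expected neck top,base,ball (np.float64(263.81741199938784), np.float64(233.49866225324288)) (np.float64(262.83439311975087), np.float64(217.0813345364031)) (np.float64(262.1884459825897), np.float64(206.40282773927487))
```

View pics/w6b.png

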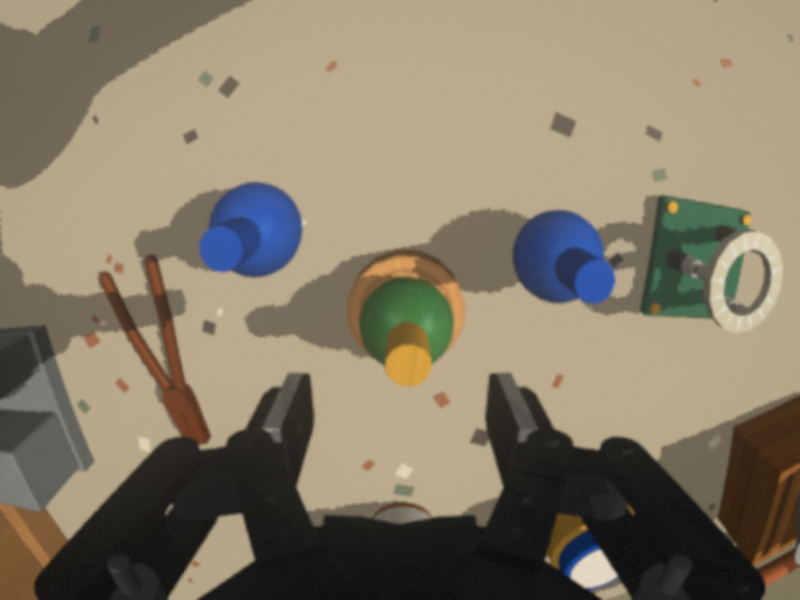

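The neck top shows at about (408,364), which gives (486,-277). The blue bulbs are clear of the finger path. I'll go down and grip.

```bash
python3 -m jog '[{"delta_pos":[31,-2,-30],"angular":[0,0,0],"fingers":0.7},{"delta_pos":[31,-2,-65],"angular":[0,0,0],"fingers":0.7},{"delta_pos":[31,-2,-95],"angular":[0,0,0],"fingers":0.7},{"delta_pos":[31,-2,-115],"angular":[0,0,0],"fingers":0.7},{"delta_pos":[31,-2,-115],"angular":[0,0,0],"fingers":0.6},{"delta_pos":[31,-2,-115],"angular":[0,0,0],"fingers":0.2},{"delta_pos":[31,-2,-115],"angular":[0,0,0],"fingers":0.2},{"delta_pos":[31,-2,-115],"angular":[0,0,0],"fingers":0.2},{"delta_pos":[31,-2,-115],"angular":[0,0,0],"fingers":0.2}]' 80
python3 -m jog '[{"delta_pos":[0,0,10],"angular":[0,0,0],"fingers":0.2},{"delta_pos":[0,0,40],"angular":[0,0,0],"fingers":0.2},{"delta_pos":[0,0,80],"angular":[0,0,0],"fingers":0.2},{"delta_pos":[0,0,120],"angular":[0,0,0],"fingers":0.2},{"delta_pos":[0,0,150],"angular":[0,0,0],"fingers":0.2},{"delta_pos":[0,0,150],"angular":[0,0,0],"fingers":0.2}]'
python3 - <<'E'
from h import *
np.set_printoptions(precision=2,suppress=True)
p=ctrl.sense()['eef_pos']
for n in('top','side'):
    c=cap(n,n+'7'); hsv=cv2.cvtColor(c['pixels'],cv2.COLOR_BGR2HSV)
    m=cv2.inRange(hsv,(45,80,20),(90,255,255));k,l,st,ce=cv2.connectedComponentsWithStats(m)
    print(n,'expected ball',proj(c,p-[0,0,52]))
    for i in range(1,k):
        if st[i,4]>60: print(st[i],ce[i])
c=cap('top')
E
```

```text
time_s: 10.52
eef_pos: [486.4, -277.5, 98.3]
ee_rot: [0.001, 0.115, 0.993, -0.0]
force: [-0.7, 1.3, 6.8]
grip_width: 0.287
grip_force: 78.2
time_s: 11.28
eef_pos: [486.3, -277.7, 249.2]
ee_rot: [0.002, 0.115, 0.993, -0.001]
force: [-0.2, 0.1, -2.8]
grip_width: 0.278
grip_force: 78.6
top expected ball (np.float64(368.5755159580738), np.float64(200.81988553915104))
[272 193  13  12 121] [277.87 198.19]
[263 199  28  17  98] [275.4 209.5]
side expected ball (np.float64(286.4958139706873), np.float64(127.5145987952016))
[279 122  16  14 185] [286.31 128.44]
```

```bash
cat > m6.py <<'E'
from h import *
import sys
np.set_printoptions(precision=2,suppress=True)
def ring(c,box):
    x0,y0,x1,y1=box; im=c['pixels'][y0:y1,x0:x1]; im=cv2.resize(im,None,fx=4,fy=4,interpolation=cv2.INTER_CUBIC)
    hsv=cv2.cvtColor(im,cv2.COLOR_BGR2HSV); m=cv2.inRange(hsv,(0,0,TH),(180,60,255))
    k,l,st,ce=cv2.connectedComponentsWithStats(m);i=1+np.argmax(st[1:,4])
    ct=max(cv2.findContours((l==i).astype(np.uint8),cv2.RETR_EXTERNAL,cv2.CHAIN_APPROX_NONE)[0],key=len)[:,0]
    P=np.array([onz(c,x0+(u+.5)/4-.5,y0+(v+.5)/4-.5,75)[:2] for u,v in cv2.convexHull(ct)[:,0]],np.float32)
    (x,y),r=cv2.minEnclosingCircle(P); e=cv2.fitEllipse(P) if len(P)>5 else None
    print(c['n'],'ring',x,y,'d',2*r,'ell',e)
    return m
c=cap('top')
h=cv2.cvtColor(c['pixels'],cv2.COLOR_BGR2HSV)
print(h[198,265:292].tolist())
for TH in (120,135,150): m=ring(c,(262,182,294,214))
w=cv2.imread('pics/w6.png')
E
python3 m6.py
```

```text
[[58, 55, 88], [34, 38, 113], [20, 40, 139], [20, 42, 147], [20, 39, 144], [25, 36, 122], [48, 49, 89], [70, 97, 76], [72, 119, 75], [73, 120, 72], [73, 114, 74], [71, 110, 74], [72, 99, 75], [72, 109, 77], [70, 108, 73], [71, 102, 75], [70, 107, 76], [75, 111, 71], [71, 109, 70], [68, 88, 67], [44, 44, 76], [24, 36, 113], [21, 36, 140], [21, 40, 147], [21, 42, 140], [21, 45, 119], [43, 45, 80]]
top ring 505.82916259765625 -25.94777488708496 d 75.94601440429688 ell ((505.6577453613281, -25.927072525024414), (75.10772705078125, 75.30838012695312), 159.5287628173828)
top ring 505.6580505371094 -25.9820499420166 d 72.61222076416016 ell ((505.6166687011719, -25.89544677734375), (71.78105926513672, 72.170654296875), 167.41555786132812)
top ring 521.3684692382812 -53.46385955810547 d 3.013805627822876 ell None
```

```bash
python3 -m jog '[{"delta_pos":[5,40,0],"angular":[0,0,0],"fingers":0.2},{"delta_pos":[10,90,0],"angular":[0,0,0],"fingers":0.2},{"delta_pos":[14,140,0],"angular":[0,0,0],"fingers":0.2},{"delta_pos":[18,190,0],"angular":[0,0,0],"fingers":0.2},{"delta_pos":[19.7,235,0],"angular":[0,0,0],"fingers":0.2},{"delta_pos":[19.7,252.4,-10],"angular":[0,0,0],"fingers":0.2},{"delta_pos":[19.7,252.4,-40],"angular":[0,0,0],"fingers":0.2},{"delta_pos":[19.7,252.4,-65],"angular":[0,0,0],"fingers":0.2},{"delta_pos":[19.7,252.4,-79],"angular":[0,0,0],"fingers":0.2},{"delta_pos":[19.7,252.4,-79],"angular":[0,0,0],"fingers":0.2}]' 80
python3 - <<'E'
from h import *
np.set_printoptions(precision=2,suppress=True)
s=ctrl.sense();print(s['eef_pos'],s['ee_rot'],s['force'])
c=cap('side','s8');p=s['eef_pos'];print('side ball exp',proj(c,p-[0,0,53.3]))
u,v=map(int,proj(c,[506,-26,90]));a=cv2.resize(c['pixels'][v-45:v+45,u-40:u+40],(480,540),interpolation=cv2.INTER_CUBIC)[:500,:390]
d=cap('wrist','w8');b=cv2.resize(d['pixels'][60:310,156:356],(400,500))
print('wrist ring',proj(d,[505.7,-25.9,75]),'ball',proj(d,p-[0,0,53.3]))
cv2.imwrite('pics/sw8.png',np.hstack([a,b]))
E
```

```text
time_s: 12.72
eef_pos: [505.2, -25.2, 167.1]
ee_rot: [-0.001, 0.115, 0.993, 0.0]
force: [-0.6, -0.4, -2.3]
grip_width: 0.276
grip_force: 78.9
[505.18 -25.22 167.05] [-0.    0.11  0.99  0.  ] [-0.57 -0.35 -2.3 ]
side ball exp (np.float64(263.6355396988133), np.float64(184.77320407921758))
wrist ring (np.float64(254.81978968880838), np.float64(203.49071799770078)) ball (np.float64(255.49943041897745), np.float64(222.79050718698062))
```

View pics/sw8.png

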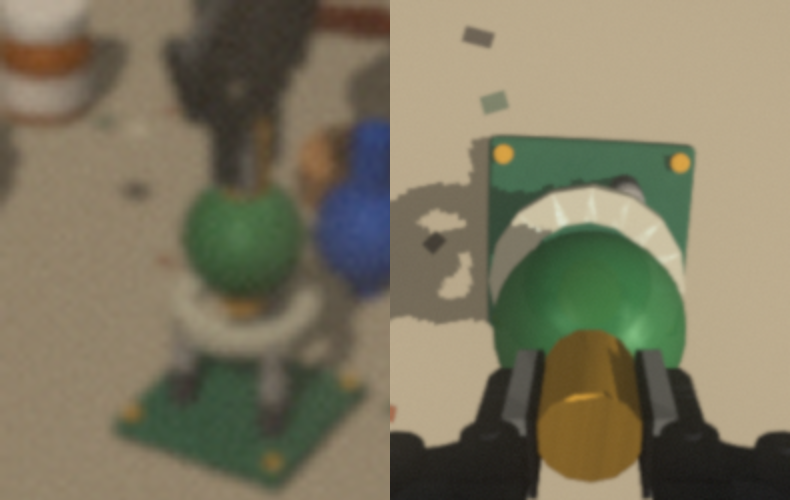

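The right crop shows the ring spanning 490–685 and the ball 494–686, so y is centred. In the left crop the ball is centred at 243. I'll check the ring's x numerically.

```bash
python3 - <<'E'
from h import *
np.set_printoptions(precision=2,suppress=True)
d=cap('wrist');e=onz(d,255.,60+187/2,75);print('ring -x edge',e,'-> centre x',e[0]+38)
c=cap('side');h=cv2.cvtColor(c['pixels'],cv2.COLOR_BGR2HSV);pr=proj(c,[505.7,-25.9,75]);print(pr)
for v in range(int(pr[1])-4,int(pr[1])+12,2): 
    print(v,[int(x) for x in h[v,244:284,2]])
# ball from wrist: far edge rows
E
```

```text
ring -x edge [467.86 -16.81  75.  ] -> centre x 505.8553496427894
(np.float64(263.32755117431486), np.float64(195.34762222768558))
191 [145, 143, 145, 144, 146, 145, 144, 141, 141, 140, 129, 108, 91, 79, 77, 76, 81, 82, 78, 77, 81, 75, 76, 73, 67, 69, 71, 76, 89, 93, 91, 92, 90, 85, 76, 73, 83, 85, 89, 85]
193 [145, 144, 144, 144, 144, 148, 147, 149, 154, 154, 154, 144, 123, 95, 79, 72, 69, 69, 68, 68, 68, 68, 63, 62, 62, 71, 81, 94, 103, 108, 117, 114, 100, 97, 94, 88, 78, 67, 69, 74]
195 [146, 147, 147, 145, 148, 147, 147, 149, 155, 154, 148, 136, 124, 122, 121, 112, 100, 102, 94, 95, 93, 85, 77, 71, 73, 78, 89, 114, 134, 144, 144, 135, 115, 97, 94, 94, 87, 81, 76, 81]
197 [146, 145, 145, 143, 144, 142, 143, 146, 150, 154, 157, 155, 151, 145, 144, 143, 138, 133, 129, 123, 118, 107, 90, 81, 82, 90, 106, 129, 148, 150, 144, 128, 112, 98, 94, 96, 96, 96, 109, 119]
199 [147, 146, 147, 146, 146, 143, 141, 135, 134, 142, 151, 156, 154, 153, 150, 149, 138, 123, 114, 107, 108, 107, 109, 115, 120, 133, 142, 149, 146, 141, 126, 110, 97, 95, 96, 96, 102, 115, 130, 140]
201 [145, 147, 144, 145, 147, 146, 141, 132, 123, 122, 134, 140, 146, 147, 153, 153, 152, 151, 150, 150, 145, 149, 149, 153, 148, 146, 142, 136, 121, 108, 101, 103, 99, 96, 96, 96, 99, 107, 128, 137]
203 [146, 146, 142, 144, 145, 143, 141, 131, 118, 112, 115, 118, 121, 127, 131, 137, 140, 136, 142, 138, 139, 140, 136, 133, 126, 125, 117, 109, 99, 102, 114, 127, 126, 118, 102, 95, 99, 109, 126, 137]
205 [146, 145, 146, 148, 144, 142, 140, 131, 121, 115, 102, 90, 76, 75, 79, 84, 90, 91, 94, 96, 94, 96, 104, 109, 105, 104, 95, 89, 91, 108, 120, 116, 109, 104, 98, 99, 104, 121, 136, 143]
```

The ring is centred at about (505.8,-25.9), so it is aligned with the bulb. I'll go down in stages and watch the force.

```bash
python3 -m jog '[{"delta_pos":[0.4,-0.3,-6],"angular":[0,0,0],"fingers":0.2},{"delta_pos":[0.4,-0.3,-11],"angular":[0,0,0],"fingers":0.2},{"delta_pos":[0.4,-0.3,-15],"angular":[0,0,0],"fingers":0.2},{"delta_pos":[0.4,-0.3,-18],"angular":[0,0,0],"fingers":0.2},{"delta_pos":[0.4,-0.3,-18],"angular":[0,0,0],"fingers":0.2}]' 100
python3 -m jog '[{"delta_pos":[0,0,-3],"angular":[0,0,0],"fingers":0.2},{"delta_pos":[0,0,-5],"angular":[0,0,0],"fingers":0.2},{"delta_pos":[0,0,-5],"angular":[0,0,0],"fingers":0.2}]'
python3 -m jog '[{"delta_pos":[0,0,-3],"angular":[0,0,0],"fingers":0.2},{"delta_pos":[0,0,-5],"angular":[0,0,0],"fingers":0.2},{"delta_pos":[0,0,-5],"angular":[0,0,0],"fingers":0.2}]'
```

```text
time_s: 13.55
eef_pos: [505.9, -25.3, 149.9]
ee_rot: [-0.0, 0.115, 0.993, -0.0]
force: [-1.1, -0.6, -1.1]
grip_width: 0.275
grip_force: 98.6
time_s: 13.92
eef_pos: [506.0, -25.3, 145.2]
ee_rot: [0.0, 0.115, 0.993, -0.0]
force: [-2.8, -0.2, 3.8]
grip_width: 0.274
grip_force: 99.4
time_s: 14.3
eef_pos: [506.1, -25.3, 140.4]
ee_rot: [0.0, 0.115, 0.993, -0.0]
force: [-3.8, -1.5, 7.1]
grip_width: 0.271
grip_force: 99.4
```

```bash
python3 -m jog '[{"delta_pos":[0,0,-2],"angular":[0,0,0],"fingers":0.2},{"delta_pos":[0,0,-4],"angular":[0,0,0],"fingers":0.2},{"delta_pos":[0,0,-4],"angular":[0,0,0],"fingers":0.2},{"delta_pos":[0,0,-4],"angular":[0,0,0],"fingers":0.2}]'
python3 -m jog '[{"delta_pos":[0,0,-1],"angular":[0,0,0],"fingers":0.2},{"delta_pos":[0,0,-1],"angular":[0,0,0],"fingers":0.2},{"delta_pos":[0,0,-1],"angular":[0,0,0],"fingers":0.2},{"delta_pos":[0,0,-1],"angular":[0,0,0],"fingers":0.2}]'
python3 - <<'E'
from h import *
np.set_printoptions(precision=2,suppress=True)
s=ctrl.sense();print(s['eef_pos'],s['force'])
d=cap('wrist','w9')
p=s['eef_pos']
for z in (75,65,63,61,59): print(z,proj(d,[505.8-38,-25.9,z]),proj(d,[505.8,-25.9-38,z]))
h=cv2.cvtColor(d['pixels'],cv2.COLOR_BGR2HSV)
for u in(245,255,265): print(u,[(v,*map(int,h[v,u])) for v in range(134,166,2)])
E
```

```text
time_s: 14.8
eef_pos: [506.1, -25.3, 136.6]
ee_rot: [0.0, 0.115, 0.993, -0.0]
force: [-4.0, -1.1, 9.2]
grip_width: 0.277
grip_force: 99.5
time_s: 15.3
eef_pos: [506.2, -25.3, 135.7]
ee_rot: [0.0, 0.115, 0.993, -0.0]
force: [-4.4, -0.5, 10.2]
grip_width: 0.278
grip_force: 99.5
[506.16 -25.32 135.69] [-4.45 -0.55 10.24]
75 (np.float64(241.05605779579705), np.float64(165.64772806251523)) (np.float64(201.40356856558057), np.float64(230.37647989451176))
65 (np.float64(241.7664363656185), np.float64(162.34250763790737)) (np.float64(203.70340900286172), np.float64(224.5128399444911))
63 (np.float64(241.9004444112153), np.float64(161.71989879860467)) (np.float64(204.14192897084996), np.float64(223.39815672511014))
61 (np.float64(242.03193674849445), np.float64(161.10925445784483)) (np.float64(204.57365049226186), np.float64(222.3017984895204))
59 (np.float64(242.16098240454858), np.float64(160.51023825640425)) (np.float64(204.99871664096776), np.float64(221.22335050022014))
245 [(134, 65, 80, 105), (136, 67, 82, 109), (138, 67, 86, 110), (140, 68, 86, 110), (142, 68, 86, 110), (144, 69, 90, 
[... 151 characters left out ...]
22, 49, 197), (162, 22, 51, 204), (164, 21, 51, 204)]
255 [(134, 66, 83, 104), (136, 67, 84, 109), (138, 67, 82, 109), (140, 68, 87, 109), (142, 67, 87, 108), (144, 67, 85, 108), (146, 67, 89, 109), (148, 68, 88, 107), (150, 67, 85, 108), (152, 69, 89, 109), (154, 66, 78, 108), (156, 32, 42, 103), (158, 22, 50, 189), (160, 22, 47, 205), (162, 25, 43, 207), (164, 28, 35, 213)]
265 [(134, 63, 73, 98), (136, 66, 85, 108), (138, 68, 82, 109), (140, 68, 82, 109), (142, 67, 83, 111), (144, 68, 88, 110), (146, 67, 88, 110), (148, 68, 92, 111), (150, 68, 89, 109), (152, 68, 89, 109), (154, 65, 76, 87), (156, 52, 55, 84), (158, 26, 49, 126), (160, 22, 50, 193), (162, 22, 51, 204), (164, 22, 50, 205)]
```

```bash
python3 -m jog '[{"delta_pos":[0,0,-1.2],"angular":[0,0,0],"fingers":0.2},{"delta_pos":[0,0,-1.2],"angular":[0,0,0],"fingers":0.2},{"delta_pos":[0,0,-1.2],"angular":[0,0,0],"fingers":0.2},{"delta_pos":[0,0,-1.2],"angular":[0,0,0],"fingers":0.2}]'
python3 - <<'E'
from h import *
np.set_printoptions(precision=2,suppress=True)
d=cap('wrist','w10');s=ctrl.sense();p=s['eef_pos']
h=cv2.cvtColor(d['pixels'],cv2.COLOR_BGR2HSV);print('edge rows',[150+np.where((h[150:170,u,2]>155))[0].min() for u in (250,252,255,258)])
T=np.linspace(0,2*np.pi,361)
for z in (75,67,64,61,59): 
    q=np.array([proj(d,[505.8+38*np.cos(t),-25.9+38*np.sin(t),z]) for t in T]);i=q[:,1].argmin();print(z,q[i],'width',np.ptp(q[:,0]))
w=cv2.imread('pics/w8.png');hw=cv2.cvtColor(w,cv2.COLOR_BGR2HSV);print('before rows',[145+np.where((hw[145:170,u,2]>155))[0].min() for u in (250,252,255,258)])
def ext(h): # bright ring columns widest
    m=cv2.inRange(h[150:215,180:330],(10,20,100),(40,75,255)); return m
# neck and ball tilt check
m=cv2.inRange(h,(15,110,60),(35,255,255));k,l,st,ce=cv2.connectedComponentsWithStats(m);i=1+np.argmax(st[1:,4]);print('neck',st[i],'top exp',proj(d,p+[0,0,11.7]))
E
```

```text
time_s: 15.85
eef_pos: [506.2, -25.3, 134.6]
ee_rot: [0.0, 0.115, 0.993, -0.0]
force: [-4.0, -0.6, 9.9]
grip_width: 0.275
grip_force: 99.6
edge rows [np.int64(159), np.int64(158), np.int64(158), np.int64(158)]
75 [254.45 164.47] width 112.0302535020914
67 [254.5  161.83] width 108.06032476974806
64 [254.52 160.89] width 106.63981334700017
61 [254.53 159.98] width 105.25392714215798
59 [254.54 159.38] width 104.348662813646
before rows [np.int64(155), np.int64(154), np.int64(154), np.int64(154)]
neck [ 230  225   52   76 3284] top exp (np.float64(255.55932646899592), np.float64(281.62556403646965))
```

```bash
python3 -m jog '[{"delta_pos":[0,0,-0.6],"angular":[0,0,0],"fingers":0.2},{"delta_pos":[0,0,-0.6],"angular":[0,0,0],"fingers":0.2},{"delta_pos":[0,0,-0.6],"angular":[0,0,0],"fingers":0.2},{"delta_pos":[0,0,-0.6],"angular":[0,0,0],"fingers":0.2},{"delta_pos":[0,0,-0.6],"angular":[0,0,0],"fingers":0.2}]'
python3 -c "
from rig import ctrl
print(ctrl.finish_job())"
```

```text
time_s: 16.52
eef_pos: [506.2, -25.3, 134.0]
ee_rot: [0.0, 0.115, 0.993, -0.0]
force: [-4.6, -0.5, 9.8]
grip_width: 0.276
grip_force: 99.6
the job is handed in; nothing more can be done
None
```

I handed the job in at 16.5 s: the rod is seated in the fork clip with the jaws over it and released, and the bulb is held pressed in the clamp ring, about 14 mm down by my estimate; the hand-in returned no verdict.

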